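# Open the counterweighted hold-down arm and load the V-nest

## Task

Lift the hold-down arm of the jig by its cross bar past its balance point and bring it over gently until you feel it come to rest on its stop, wherever that is set, so that it stays open by itself. Then stand the round steel die on the jig plate and slide it fully home into the V-nest, pressing it firmly but not hard against both walls. Let go and leave the arm open; do not squeeze the bar hard, force the arm against its stop or let it swing or fall freely, and leave the other things where they are.

Things in the scene. Friction and masses are not known exactly. Their poses are not given: they have to be found in the camera images.
- jig: fixed hold-down jig: aluminium plate 220 (x) x 150 (y) x 12 mm with two hinge posts 30 mm deep, at x 55 to 85 and y +-40 to +-52, up to 104 mm, and a low bridge between them. Origin under the plate's centre; its x points from the front edge (robot side) to the hinge, y along the hinge, z up. It does not move, only its place and yaw (up to 0.3) vary.
- hinge_axis (a point): point on the arm's hinge axis midway between the posts: 70 mm behind the jig's origin (+x) and 90 mm above the bench; the axis is the jig's y
- nest_home (a point): point on the plate's top (12 mm above the bench, x -30 in the jig's frame) where the die's foot is centred when it touches both walls of the V-nest
- hold_arm (a joint): hinge of the steel yoke arm: 0 level, closed (foot in the die's way); grows as the front is lifted. It balances somewhere from 0.9 to 1.3: below that it falls back (2 to 3 N at the bar when closed), above it it falls over, unbraked, to an adjustable stop screw under the hinge, anywhere from 1.47 to 2.07: find it by feel; 10 N at the bar is too much, so is swinging faster than 1 rad/s.
- lift_bar: round steel cross bar at the arm's front end, 12 mm thick, free for 108 mm between the two side links (8 mm thick, 18 high, at y +-58). Origin at its middle, 155 mm from the hinge axis; its y lies along the bar. Closed: 90 mm high, nothing but the plate under it; the arm's cross piece is 44 mm behind it. Open: 225 to 245 mm high. Grip lightly: 90 N in all on it, both fingers added, is too much.
- counterweight: steel cylinder 36 mm thick, 70 long on a stalk behind the hinge, fixed to the arm; its origin is on the hinge axis, the cylinder 45 mm behind and 30 above it when closed. About 0.62 kg, but varies by up to a third; the rest of the arm is 0.7 kg.
- v_nest: two steel walls 16 mm high on the plate, 10 thick and 30 long, standing at 45 degrees left and right of the jig's x so that they make a V open to the front (-x), part of the jig. Origin equals nest_home. Rigid: it takes the push of the die, 4 N at least and 25 N at most.
- die: loose turned steel die, 50 mm tall, 0.24 to 0.39 kg: round foot 43 mm across up to 20 mm high, then a neck 30 mm across from 24 to 46 mm to grip by, domed top. Origin at the centre of its underside, z up. Stands on the bench to the left of the jig.
- dropper_bottle: brown dropper bottle, 33 mm across, 102 tall, upright; a bystander, origin under its centre
- tape_roll: roll of tan tape lying flat, 98 mm across, 25 high; a bystander, origin under its centre
- bench_block: plain steel block 64 x 64 x 19 mm; a bystander, origin under its centre
Mind the look-alikes: they are no part of the job. What is shaped like the die but green or yellow is not meant.

How it is judged:
On the way, in this order (a step that is already met when the one before it is completed fails the run):
1. the arm rests open on its stop by itself, untouched (value of joint hold_arm above 1.45 rad and contact force between the fingers and lift_bar below 0.1 N and contact force between the arm and jig below 0.1 N), for 0.5 s.
2. the die stands on the plate and is pressed into the V-nest with more than 4 N (horizontal distance between die and nest_home below 0.0025 m and z of die in the frame of nest_home below 0.003 m and contact force between die and v_nest above 4 N), for 0.15 s.
At the end, for the whole second after the job is handed in: The arm rests open by itself on its stop (joint above 1.45 rad, still); the die stands upright on the plate (within 2 mm in height, 0.04 rad) with its axis within 2.5 mm of the V-nest's home point, at rest (value of joint hold_arm above 1.45 rad and velocity of joint hold_arm below 0.05 rad/s and horizontal distance between die and nest_home below 0.0025 m and z of die in the frame of nest_home below 0.002 m and angle between die's own z axis and vertical below 0.04 rad and linear speed of die below 0.02 m/s); the robot touches nothing.
It fails at once if the arm swings over or falls back freely: faster than 1.0 rad/s (velocity of joint hold_arm above 1 rad/s or velocity of joint hold_arm below -1 rad/s).
It fails at once if the cross bar is forced: more than 90 N between the fingers and the bar (contact force between the fingers and lift_bar above 90 N).
It fails at once if the arm is forced against its open stop: more than 35 N between the counterweight and the stop on the jig (contact force between counterweight and jig above 35 N).
It fails at once if the die is pressed against the V-nest with more than 25 N (contact force between die and v_nest above 25 N).
It fails at once if the bottle, the tape roll or the steel block is moved more than 10 mm (distance of any of dropper_bottle, tape_roll, bench_block from where it was at the start of the episode above 0.01 m).
It also fails if it takes over 72 s, if anything falls off the work surface, if the arm or the gripper's body presses on something with over 40 N, if the wrist force passes 120 N, or if a joint passes its speed limit or range.

## Robot

A 6-joint arm with a two-finger parallel gripper is mounted at the origin on a cart in front of the work surface, level with it; the furniture and walls round the work are solid. World frame = base frame: x ahead of the robot, y to its left, z up, the work surface at z = 0. Lengths are in m, angles in rad, forces in N, time in s.
With the tool pointing down it reaches from about 0.35 to 0.775 m from the base axis. Payload 7.3 kg.
Tool frame: the origin (TCP) lies at the centre of the arm's flange, where the gripper is bolted on; the fingertips stand 178 mm ahead of it and the grasp point (between the pads) lies 159 mm ahead of it (tip_extent is the distance from the TCP to the fingertips, in m); z points along the fingers, y is the line along which they close (so a half turn about z gives the same grasp; the last joint's range is limited). The gripper opens to 92 mm and grips with 3 to 60 N. Pads are 19 mm wide; open, the fingers measure 130 mm over their backs; the gripper's body (75 mm by 190 mm) begins 47 mm behind the grasp point.
Start: joints at [-1.284, 0.342, 1.524, -0, 1.275, -0.146], TCP at [0.22, -0.477, 0.405] pointing down, gripper open.
Joint ranges: [-2.53, 2.53], [-0.77, 2.02], [0.04, 2.7], [-1, 4.14], [0.28, 2.66], [-3.11, 3.11]. Speed limits (rad/s): [2.57, 2.57, 3.14, 3.14, 3.14, 3.14].

## Interface

Orientations are given as [roll, pitch, yaw] about the fixed x, y, z axes, in that order (R = Rz(yaw) Ry(pitch) Rx(roll)).
In Python, from cell import * gives the robot as it stands.
- The arm moves only by the tool arm_command, never from a script. Its arguments are lists of equal length, an entry for each row: "xyz": the shift along the world's x, y, z in mm, a list of three; "spin": the turn about the world's z in degrees. In form: {"xyz": [[tx, ty, tz], ...], "spin": [spin, ...]}. A call has 1 to 20 rows; each row shifts and turns the commanded pose from where the row before left it; what a row does not reach is not made up. A row lasts 1/10 s, in which the tool goes at most 50 mm and 8.59 degrees, less where a joint would pass 70% of its speed; a pose out of reach is approached as far as the arm can. A call with a gripper value outside its range is refused whole. "jaw" is the opening, from -1 (shut) to 1 (fully open), set as the call begins (left out, the last holds). The fingers move at their own pace and stop on an object; "squeeze" is the grip in N (left out, the last holds). Time passes only in rows, so rows that do not move let the fingers close. It gives the time, the measured TCP pose, the force, the opening and the grip force at its end, in the units of the state.
- observe(): the state, without advancing time (a new reading comes with each control period).
- read_camera(name): name is "scene" or "top" or "wrist"; returns a dict with "img" (420x560x3 uint8, red, green, blue), "depth" (420x560 float32, m along the optical axis (not along the pixel's ray), 0 where there is no reading), "fx", "fy", "cx", "cy" (pixels), "dist_coeffs" ([k1, k2, p1, p2, k3] as OpenCV has them; the pictures are not rectified), "world_from_camera" (4x4, takes a point from camera to world coordinates). Camera axes: x right, y up, looking along -z (the intrinsics and any distortion apply to the point x, -y, -z); pixel columns grow to the right and rows downward; lengths in m; the calibration is good to about 2 mm. A picture is of the moment at which its call begins.
- hand_in(): hands the job in; it is judged then, once.
The state is a dict: "time": time; "qpos": joint angles; "qvel": joint speeds; "joint_efforts": joint torques, N m; "tool_pos": TCP position; "tool_rot": TCP orientation; "contact_force": force on the tool from outside, world axes, zero at the start; "torque": the same for the moment, N m; "opening": finger opening in m; "grip_force": force on a finger pad.
Only numpy, scipy, OpenCV 4.12 (cv2) and the standard library are available. Lean on these libraries where they do the work, as an engineer would, in place of code of your own. Each camera call takes 0.05 s, during which the arm holds its last target. There are 200 camera calls.

## Working session

There is one attempt and no reset: what is moved stays moved. The work goes in short steps, Python scripts to look and compute and a tool call to move; the robot and the scene stay as the last step left them, time stands still between calls to the robot, and variables do not carry over. Pictures are saved under pics/ and viewed, at most 10 in all, crops included, and the job is handed in when it is done.

Besides the shell and the picture viewer there is one more tool, called after ">>>" by a JSON object that holds its "method" and its "body". arm_command: Moves the arm, as the interface text tells. Its arguments: {"type":"object","properties":{"xyz":{"type":"array","items":{"type":"array","items":{"type":"number"}}},"spin":{"type":"array","items":{"type":"number"}},"jaw":{"type":"number"},"squeeze":{"type":"number"}},"required":["xyz","spin"]}

```bash
mkdir -p pics; cat > h.py <<'E'
from cell import *
import numpy as np, cv2
def cam(n):
    c=read_camera(n); c['K']=np.array([[c['fx'],0,c['cx']],[0,c['fy'],c['cy']],[0,0,1.]]); c['D']=np.array(c['dist_coeffs'],float); return c
def rays(c,uv):
    p=cv2.undistortPoints(np.array(uv,float).reshape(-1,1,2),c['K'],c['D']).reshape(-1,2)
    d=np.c_[p[:,0],-p[:,1],-np.ones(len(p))]
    T=np.array(c['world_from_camera']); return T[:3,3],d@T[:3,:3].T
def onplane(c,uv,z):
    o,d=rays(c,uv); return o+d*((z-o[2])/d[:,2])[:,None]
def cloud(c):
    v,u=np.mgrid[0:420,0:560]; o,d=rays(c,np.c_[u.ravel(),v.ravel()])
    return (o+d*c['depth'].reshape(-1,1)).reshape(420,560,3)
E
python3 - <<'E'
from h import *
s=observe(); print(s)
for n in('scene','top'):
    c=cam(n); cv2.imwrite(f'pics/{n}0.png',c['img'][:,:,::-1]); np.savez(f'{n}0.npz',**c)
    print(n,c['world_from_camera'],c['fx'],c['D'])
E
```

```text
{'time': 0.0, 'qpos': array([-1.28396989e+00,  3.42710728e-01,  1.52501523e+00, -6.88462084e-06,
        1.27539685e+00, -1.46009402e-01]), 'qvel': array([ 0.00076275, -0.00137078,  0.00188435, -0.00052082,  0.00213928,
        0.00052907]), 'joint_efforts': array([ 1.08306347e-03, -4.31236660e+01, -2.44221604e+01,  7.19236792e-02,
        5.59701410e-02, -1.09149125e-04]), 'tool_pos': array([ 0.22018531, -0.4764449 ,  0.4040516 ]), 'tool_rot': array([-3.14007782e+00, -2.16110592e-04,  4.32837683e-01]), 'contact_force': array([ 0.19113047, -0.25546576, -0.72895017]), 'torque': array([-0.01988095, -0.0034227 ,  0.03460761]), 'grip_force': 0.0, 'opening': 0.09186543238134048}
scene [[-0.78595773  0.42690899 -0.44723503 -0.05573049]
 [-0.61815978 -0.55685903  0.5547851   0.7365916 ]
 [-0.01220412  0.71250034  0.70156563  1.03297474]
 [ 0.          0.          0.          1.        ]] 482.4308722423007 [-0.16370943  0.          0.          0.          0.        ]
top [[-0.00808588  0.99594192 -0.08963434  0.48431456]
 [-0.99965383 -0.0102951  -0.02421217 -0.02689316]
 [-0.02503671  0.08940754  0.9956804   1.14061078]
 [ 0.          0.          0.          1.        ]] 389.2770734256366 [-0.09220036  0.          0.          0.          0.        ]
```

View pics/top0.png

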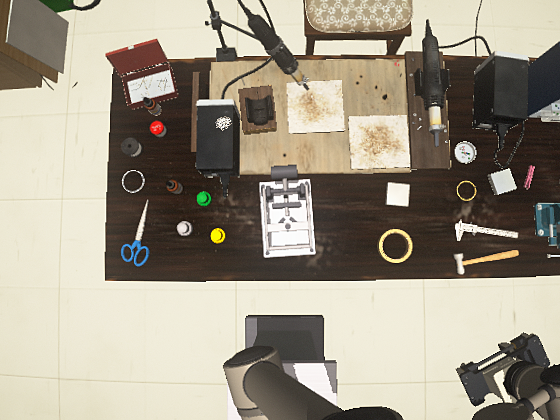

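View pics/scene0.png

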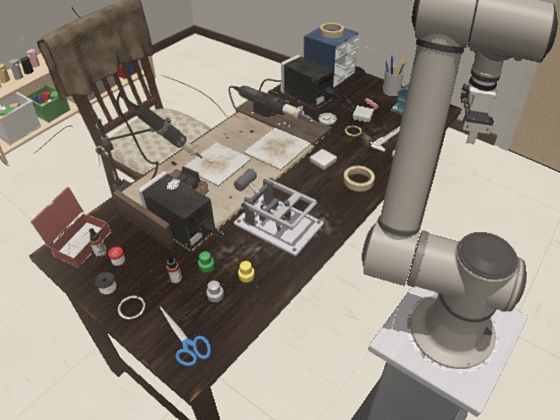

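The top view shows the jig at about (288,215), the grey die at (184,228), look-alikes at (218,236) and (204,199), the bottle at (174,186), the block at (397,194) and the tape at (395,245). The scene view confirms this, with the arm closed and its bar towards the robot.

```bash
python3 - <<'E'
from h import *
t=dict(np.load('top0.npz')); P=cloud(t); im=t['img'].astype(int)
hsv=cv2.cvtColor(t['img'],cv2.COLOR_RGB2HSV)
# plate: bright, low sat, height 5..20mm
win=np.zeros((420,560),bool); win[160:275,240:335]=1
m=win&(P[...,2]>.004)&(P[...,2]<.02)&(hsv[...,1]<60)&(hsv[...,2]>90)
cnt=max(cv2.findContours(m.astype(np.uint8),0,2)[0],key=cv2.contourArea)
q=onplane(t,cnt.reshape(-1,2),.012)[:,:2].astype(np.float32)
r=cv2.minAreaRect(q*1000); print('plate',r, np.median(P[m][:,2]))
# corners full
print(cv2.boxPoints(r))
# bar/arm: z 80..100
a=win&(P[...,2]>.075)&(P[...,2]<.11); print('arm px',a.sum()); print(cv2.minAreaRect((P[a][:,:2]*1000).astype(np.float32)))
# counterweight
for nm,(u,v) in dict(die=(184,228),yellow=(218,236),green=(204,199),bottle=(174,186),block=(397,194),tape=(395,245)).items():
    w=np.zeros((420,560),bool); w[v-22:v+23,u-22:u+23]=1
    k=w&(P[...,2]>.012)&(t['depth']>0)
    if nm=='die': k&=(hsv[...,1]<60)
    n,l,st,ce=cv2.connectedComponentsWithStats(k.astype(np.uint8)); i=1+np.argmin(np.hypot(*(ce[1:]-[u,v]).T)+(st[1:,4]<20)*100)
    k=l==i; print(nm,k.sum(),ce[i],P[k].min(0).round(3),P[k].max(0).round(3),np.median(P[k],0).round(3))
E
python3 - <<'E'
import cv2
a=cv2.imread('pics/top0.png')[165:265,165:325]; cv2.imwrite('pics/crop.png',cv2.resize(a,None,fx=5,fy=5,interpolation=cv2.INTER_CUBIC))
E
```

```text
plate ((601.3431396484375, -20.011577606201172), (88.681396484375, 115.32232666015625), 3.3943450450897217) 0.012710642975997555
[[553.66626   34.92311 ]
 [560.49426  -80.1969  ]
 [649.02     -74.946266]
 [642.192     40.173744]]
arm px 1197
((572.8489990234375, -21.614845275878906), (186.72105407714844, 131.18247985839844), 3.329972267150879)
die 176 [183.96022727 227.67613636] [0.521 0.257 0.012] [0.562 0.295 0.053] [0.541 0.273 0.042]
yellow 172 [217.51744186 234.93604651] [0.5   0.159 0.014] [0.54  0.202 0.053] [0.519 0.176 0.043]
green 161 [203.73913043 198.36645963] [0.607 0.201 0.012] [0.646 0.24  0.054] [0.625 0.217 0.039]
bottle 158 [173.44936709 186.51265823] [0.644 0.289 0.012] [0.677 0.318 0.103] [0.657 0.299 0.061]
block 466 [397.08798283 193.90772532] [ 0.601 -0.376  0.012] [ 0.668 -0.31   0.025] [ 0.634 -0.343  0.019]
tape 406 [394.73399015 245.30788177] [ 0.438 -0.378  0.012] [ 0.533 -0.282  0.031] [ 0.486 -0.33   0.024]
```

View pics/crop.png

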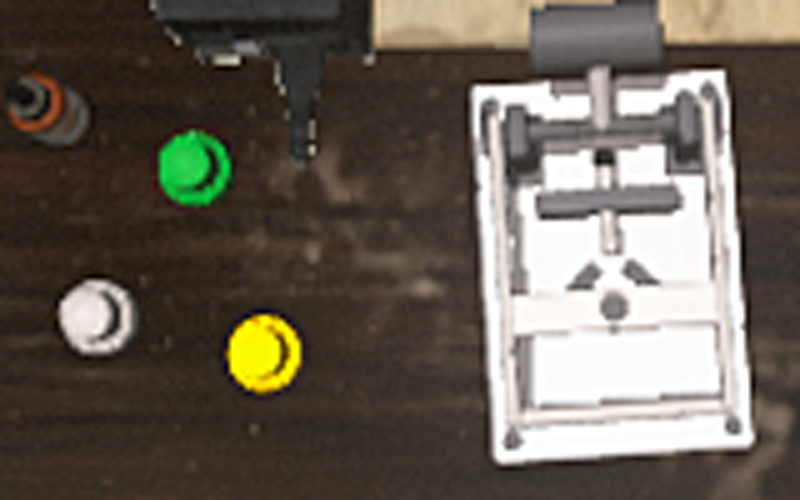

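The crop shows the plate corners at about (259,182), (310,179), (316,254) and (264,258) in full-image pixels. The bar runs from (269,248) to (309,246), and the hinge is at about (286,191).

```bash
cat > jig.py <<'E'
from h import *
t=dict(np.load('top0.npz')); hsv=cv2.cvtColor(t['img'],cv2.COLOR_RGB2HSV)
w=np.zeros((420,560),np.uint8); w[178:270,250:325]=1
m=((hsv[...,2]>150)&(hsv[...,1]<50)&(w>0)).astype(np.uint8)
cnt=max(cv2.findContours(m,0,1)[0],key=cv2.contourArea)
# subpixel-ish: boundary pixel centres -> add half pixel by rectangle growth
hull=cv2.convexHull(cnt).reshape(-1,2)
q=onplane(t,hull,.012)[:,:2]*1000
r=cv2.minAreaRect(q.astype(np.float32)); print('plate',r)
px=onplane(t,[[259,182.2],[310.4,179],[316,253.6],[264.2,257.6]],.012)[:,:2]*1000; print('hand corners',px.round(1),px.mean(0))
print('hand yaw',[np.degrees(np.arctan2(*(a-b)[::-1])).round(2) for a,b in((px[0],px[3]),(px[1],px[2]))])
b=onplane(t,[[269,247.8],[309.4,246]],.093)*1000; print('bar ends',b.round(1),b.mean(0))
P=cloud(t)
o=np.array(r[0]);yaw=np.radians(r[2] if r[2]<45 else r[2]-90);c,s=np.cos(yaw),np.sin(yaw)
R=np.array([[c,-s],[s,c]])
J=lambda x,y:(o+R@[x,y]).round(1)
print('yaw',yaw,'hinge',J(70,0),'bar',J(-85,0),'nest',J(-30,0))
sc=dict(np.load('scene0.npz'));
for nm,cc,(u,v) in(('top',t,(184,228)),('scene',sc,(214,291))):
    hs=cv2.cvtColor(cc['img'],cv2.COLOR_RGB2HSV); Q=cloud(cc); k=np.zeros((420,560),bool);k[v-20:v+20,u-20:u+20]=1
    k&=(hs[...,1]<60)&(hs[...,2]>70)&(Q[...,2]>.003); f=k&(Q[...,2]<.023)&(Q[...,2]>.017); tp=k&(Q[...,2]>.044)
    for g in(f,tp): print(nm,g.sum(),cv2.minEnclosingCircle((Q[g][:,:2]*1000).astype(np.float32)),Q[g].mean(0)*1000)
E
python3 jig.py
```

```text
plate ((570.97021484375, -20.615936279296875), (224.48147583007812, 150.13133239746094), 3.3677473068237305)
hand corners [[ 674.2   59.4]
 [ 681.9  -91.6]
 [ 464.2 -104.4]
 [ 453.9   45.1]] [568.57373657 -22.87600486]
hand yaw [np.float64(3.7), np.float64(3.38)]
bar ends [[482.2  26.9  93. ]
 [486.1 -81.5  93. ]] [484.17400603 -27.29012425  93.        ]
yaw 0.05877827887924579 hinge [640.8 -16.5] bar [486.1 -25.6] nest [541.  -22.4]
top 39 ((541.8419799804688, 278.3103332519531), 21.376554489135742) [542.14443171 270.88444085  20.94505429]
top 81 ((514.9818725585938, 132.63536071777344), 162.4495849609375) [541.16887631 274.7823877   61.63723172]
scene 56 ((539.8883666992188, 279.50823974609375), 21.546438217163086) [531.19915015 283.24011244  20.42639231]
scene 83 ((247.05792236328125, 504.311279296875), 381.62158203125) [531.46179923 286.34395579  59.14903954]
```

>>> {"method": "arm_command", "body": {"xyz": [[16, 28, 0], [16, 28, 0], [16, 28, 0], [16, 28, 0], [17, 28, 0], [17, 28, 0], [17, 28, 0], [17, 28, 0], [17, 28, 0], [17, 28, 0], [17, 28, -10], [17, 29, -10], [17, 29, -10], [17, 29, -10], [16, 28, -10], [15, 28, -10], [0, 0, 0], [0, 0, 0]], "spin": [4.3, 4.3, 4.3, 4.3, 4.3, 4.3, 4.3, 4.3, 4.3, 4.3, 4.3, 4.3, 4.3, 4.3, 4.3, 4.1, 0, 0], "jaw": -0.3, "squeeze": 12}}

```text
time: 1.9
tool_pos: [0.4851, -0.0252, 0.3442]
tool_rot: [-3.14, -0.0, 1.631]
contact_force: [-0.4, -0.1, -0.0]
opening: 0.0321
grip_force: 0.0
```

```bash
python3 - <<'E'
from h import *
s=observe(); print({k:np.round(s[k],4) for k in('time','qpos','tool_pos','tool_rot','contact_force','opening')})
c=cam('wrist'); np.savez('w1.npz',**c); cv2.imwrite('pics/w1.png',c['img'][:,:,::-1]); print(c['world_from_camera'])
E
```

```text
{'time': np.float64(1.9), 'qpos': array([-2.0980e-01,  3.3230e-01,  1.7203e+00, -3.0000e-04,  1.0904e+00,
       -2.6980e-01]), 'tool_pos': array([ 0.4851, -0.0252,  0.3442]), 'tool_rot': array([-3.1401e+00, -1.0000e-04,  1.6310e+00]), 'contact_force': array([-0.4464, -0.1118, -0.0104]), 'opening': np.float64(0.0321)}
[[ 9.98150972e-01 -5.90699740e-02 -1.43308971e-02  4.79940008e-01]
 [ 6.07804078e-02  9.67576199e-01  2.45157176e-01  4.05747783e-02]
 [-6.15193065e-04 -2.45574911e-01  9.69377421e-01  3.24187780e-01]
 [ 0.00000000e+00  0.00000000e+00  0.00000000e+00  1.00000000e+00]]
```

View pics/w1.png

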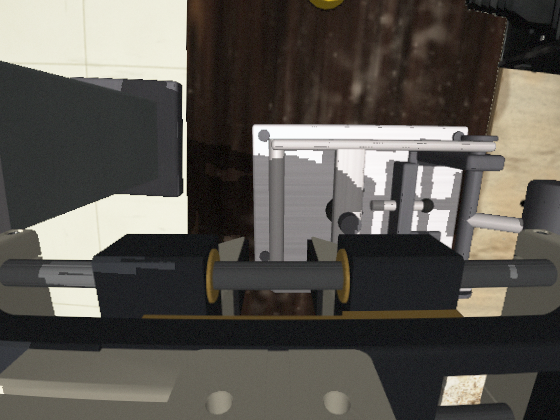

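The wrist view shows the bar at column ~277, centred between the fingers (240–315). The plate's left edge has corners at (254,126) and (468,127).

```bash
python3 - <<'E'
from h import *
c=dict(np.load('w1.npz')); g=cv2.cvtColor(c['img'],cv2.COLOR_RGB2GRAY).astype(float)
print('plate corners',onplane(c,[[253.5,125.5],[468,126.5]],.012).round(4))
P=cloud(c); k=np.zeros(g.shape,bool); k[155:228,265:290]=1; k&=(P[...,2]>.085)
p=P[k]; print('bar depth',k.sum(),p.min(0).round(4),p.max(0).round(4),p.mean(0).round(4))
# bar edges by gradient per row
e=[]
for v in range(160,228,4):
    u=np.flatnonzero(k[v]); 
    if len(u)>2: e.append([(u.min()+u.max())/2,v])
q=onplane(c,e,.092)*1000; f=np.polyfit(q[:,1],q[:,0],1); print('bar fit',f,'x at y=-26',np.polyval(f,-26))
# side link left: z~.09 top .099
kk=(P[...,2]>.085)&(P[...,2]<.104); kk[:130]=0;kk[153:]=0;kk[:,:300]=0;kk[:,440:]=0
f=np.polyfit(P[kk][:,0],P[kk][:,1],1); print('link yaw',np.degrees(np.arctan(f[0])),'y at x=.56',np.polyval(f,.56),kk.sum())
E
```

```text
plate corners [[0.4555 0.0469 0.012 ]
 [0.6714 0.0609 0.012 ]]
bar depth 1102 [ 0.4744 -0.0325  0.0902] [0.4885 0.0406 0.3242] [ 0.4812 -0.0021  0.0958]
bar fit [-6.44533022e-02  4.80971261e+02] x at y=-26 482.6470463819221
link yaw 3.513839443932304 y at x=.56 0.037645896893886366 1604
```

>>> {"method": "arm_command", "body": {"xyz": [[-1.5, -1, -16], [0, 0, -16], [0, 0, -16], [0, 0, -16], [0, 0, -16], [0, 0, -15], [0, 0, 0]], "spin": [0.2, 0, 0, 0, 0, 0, 0]}}

```text
time: 2.65
tool_pos: [0.4829, -0.0277, 0.2487]
tool_rot: [-3.139, -0.001, 1.631]
contact_force: [-0.3, -0.3, 1.1]
opening: 0.0322
grip_force: 0.0
```

>>> {"method": "arm_command", "body": {"xyz": [[0, 0, 0], [0, 0, 0], [0, 0, 0], [0, 0, 0], [0, 0, 0], [0, 0, 0]], "spin": [0, 0, 0, 0, 0, 0], "jaw": -1, "squeeze": 12}}

```text
time: 3.25
tool_pos: [0.4837, -0.0268, 0.2505]
tool_rot: [3.141, 0.001, 1.634]
contact_force: [-2.6, -2.2, 6.5]
opening: 0.0113
grip_force: 12.0
```

```bash
cat > arc.py <<'E'
import numpy as np,sys
a,d,n=map(float,sys.argv[1:4]); r=float(sys.argv[4]) if len(sys.argv)>4 else 155
th=a+d*np.arange(int(n)+1); x=-r*np.cos(th); z=r*np.sin(th)
p=np.round(np.c_[x*.998,x*.0625,z],1); print(np.round(np.diff(p,axis=0),1).tolist(), th[-1])
E
python3 arc.py 0 .03 15; python3 arc.py .45 .03 15; python3 arc.py .9 .03 15; python3 arc.py 1.35 .02 20
```

```text
[[0.1, 0.0, 4.6], [0.2, 0.0, 4.7], [0.3, 0.1, 4.6], [0.5, 0.0, 4.7], [0.6, 0.0, 4.6], [0.8, 0.1, 4.5], [0.9, 0.0, 4.6], [1.0, 0.1, 4.5], [1.2, 0.1, 4.5], [1.3, 0.0, 4.5], [1.5, 0.1, 4.4], [1.5, 0.1, 4.4], [1.7, 0.1, 4.3], [1.9, 0.2, 4.3], [1.9, 0.1, 4.2]] 0.44999999999999996
[[2.1, 0.1, 4.2], [2.2, 0.1, 4.1], [2.3, 0.2, 4.0], [2.5, 0.1, 3.9], [2.5, 0.2, 3.9], [2.7, 0.2, 3.8], [2.8, 0.1, 3.7], [2.9, 0.2, 3.7], [3.0, 0.2, 3.5], [3.1, 0.2, 3.5], [3.2, 0.2, 3.3], [3.3, 0.2, 3.3], [3.5, 0.2, 3.1], [3.5, 0.3, 3.1], [3.5, 0.2, 2.9]] 0.8999999999999999
[[3.7, 0.2, 2.9], [3.8, 0.2, 2.7], [3.8, 0.3, 2.6], [3.9, 0.2, 2.5], [4.0, 0.3, 2.4], [4.1, 0.2, 2.2], [4.1, 0.3, 2.1], [4.2, 0.3, 2.0], [4.2, 0.2, 1.9], [4.3, 0.3, 1.8], [4.4, 0.3, 1.6], [4.4, 0.2, 1.5], [4.4, 0.3, 1.3], [4.5, 0.3, 1.3], [4.5, 0.3, 1.0]] 1.35
[[3.0, 0.2, 0.7], [3.1, 0.2, 0.6], [3.0, 0.1, 0.5], [3.1, 0.2, 0.5], [3.1, 0.2, 0.4], [3.0, 0.2, 0.3], [3.1, 0.2, 0.3], [3.1, 0.2, 0.2], [3.1, 0.2, 0.2], [3.1, 0.2, 0.1], [3.1, 0.2, 0.0], [3.1, 0.2, 0.0], [3.1, 0.2, -0.1], [3.1, 0.2, -0.2], [3.0, 0.2, -0.2], [3.1, 0.2, -0.3], [3.1, 0.2, -0.3], [3.1, 0.1, -0.4], [3.0, 0.2, -0.5], [3.1, 0.2, -0.5]] 1.75
```

>>> {"method": "arm_command", "body": {"xyz": [[0, 0, 0], [0, 0, 0], [0, 0, 3], [0, 0, 3], [0, 0, 0]], "spin": [0, 0, 0, 0, 0]}}

```text
time: 3.75
tool_pos: [0.4838, -0.0268, 0.256]
tool_rot: [3.141, 0.001, 1.634]
contact_force: [-0.3, -3.7, -3.0]
opening: 0.0112
grip_force: 12.0
```

>>> {"method": "arm_command", "body": {"xyz": [[0.2, 0.0, 4.7], [0.3, 0.1, 4.6], [0.5, 0.0, 4.7], [0.6, 0.0, 4.6], [0.8, 0.1, 4.5], [0.9, 0.0, 4.6], [1.0, 0.1, 4.5], [1.2, 0.1, 4.5], [1.3, 0.0, 4.5], [1.5, 0.1, 4.4], [1.5, 0.1, 4.4], [1.7, 0.1, 4.3], [1.9, 0.2, 4.3], [1.9, 0.1, 4.2]], "spin": [0, 0, 0, 0, 0, 0, 0, 0, 0, 0, 0, 0, 0, 0]}}

```text
time: 5.15
tool_pos: [0.4986, -0.0258, 0.3188]
tool_rot: [-3.14, 0.001, 1.634]
contact_force: [-1.4, -5.6, -0.8]
opening: 0.0117
grip_force: 12.0
```

>>> {"method": "arm_command", "body": {"xyz": [[2.1, 0.1, 4.2], [2.2, 0.1, 4.1], [2.3, 0.2, 4.0], [2.5, 0.1, 3.9], [2.5, 0.2, 3.9], [2.7, 0.2, 3.8], [2.8, 0.1, 3.7], [2.9, 0.2, 3.7]], "spin": [0, 0, 0, 0, 0, 0, 0, 0]}}

```text
time: 5.95
tool_pos: [0.5178, -0.0247, 0.3503]
tool_rot: [-3.137, 0.001, 1.634]
contact_force: [-7.8, -5.7, 3.1]
opening: 0.0115
grip_force: 12.0
```

>>> {"method": "arm_command", "body": {"xyz": [[-0.7, -0.5, 0.7], [-0.7, -0.5, 0.7], [0, 0, 0]], "spin": [0, 0, 0]}}

```text
time: 6.25
tool_pos: [0.5176, -0.0251, 0.3513]
tool_rot: [3.141, -0.001, 1.634]
contact_force: [0.2, -1.2, -2.9]
opening: 0.0112
grip_force: 12.0
```

```bash
python3 -c "
from h import *
s=observe(); print(s['contact_force'],s['torque'],s['tool_pos'],s['tool_rot'],s['qpos'])"
```

```text
[ 0.18812032 -1.22946455 -2.87911983] [-0.09962665 -0.17008447  0.00700951] [ 0.51756315 -0.02507923  0.35128372] [ 3.14123390e+00 -7.73498063e-04  1.63359764e+00] [-1.96629340e-01  3.79554625e-01  1.62492423e+00  9.25368436e-04
  1.13696564e+00 -2.59819434e-01]
```

```bash
python3 arc.py .68 .03 18 156
```

```text
[[3.0, 0.2, 3.6], [3.1, 0.2, 3.5], [3.2, 0.2, 3.4], [3.3, 0.2, 3.3], [3.4, 0.2, 3.2], [3.5, 0.2, 3.1], [3.6, 0.3, 3.0], [3.7, 0.2, 2.9], [3.7, 0.2, 2.8], [3.9, 0.3, 2.7], [3.9, 0.2, 2.5], [4.0, 0.3, 2.4], [4.1, 0.2, 2.3], [4.1, 0.3, 2.2], [4.2, 0.2, 2.1], [4.2, 0.3, 1.9], [4.3, 0.3, 1.8], [4.4, 0.2, 1.7]] 1.2200000000000002
```

>>> {"method": "arm_command", "body": {"xyz": [[3.0, 0.2, 3.6], [3.0, 0.1, 3.5], [3.2, 0.2, 3.4], [3.2, 0.2, 3.4], [3.3, 0.2, 3.2], [3.4, 0.2, 3.2], [0, 0, 0]], "spin": [0, 0, 0, 0, 0, 0, 0]}}

```text
time: 6.95
tool_pos: [0.537, -0.024, 0.3724]
tool_rot: [3.141, -0.0, 1.634]
contact_force: [-5.6, 2.5, 5.3]
opening: 0.0112
grip_force: 12.0
```

>>> {"method": "arm_command", "body": {"xyz": [[-0.6, 0.2, 0.8], [0, 0, 0], [3.3, 0.2, 3.2], [3.4, 0.2, 3.1], [3.5, 0.3, 3.0], [3.6, 0.2, 2.9], [0, 0, 0]], "spin": [0, 0, 0, 0, 0, 0, 0]}}

```text
time: 7.65
tool_pos: [0.5511, -0.0231, 0.3844]
tool_rot: [3.14, -0.0, 1.634]
contact_force: [5.8, 1.3, -8.7]
opening: 0.0115
grip_force: 12.0
```

>>> {"method": "arm_command", "body": {"xyz": [[3.6, 0.2, 2.9], [3.7, 0.2, 2.8], [3.8, 0.3, 2.7], [3.9, 0.2, 2.5], [0, 0, 0]], "spin": [0, 0, 0, 0, 0]}}

```text
time: 8.15
tool_pos: [0.5662, -0.0223, 0.3943]
tool_rot: [3.141, -0.0, 1.634]
contact_force: [7.2, 2.1, -13.6]
opening: 0.0113
grip_force: 12.0
```

>>> {"method": "arm_command", "body": {"xyz": [[0.5, 0, -0.9], [0.5, 0, -0.9], [0, 0, 0]], "spin": [0, 0, 0]}}

```text
time: 8.45
tool_pos: [0.566, -0.0223, 0.394]
tool_rot: [3.141, 0.0, 1.634]
contact_force: [1.5, 2.4, -3.1]
opening: 0.0112
grip_force: 12.0
```

```bash
python3 arc.py 1.09 .025 14; python3 arc.py 1.44 .015 20; python3 arc.py 1.74 .015 20
```

```text
[[3.4, 0.2, 1.8], [3.5, 0.3, 1.6], [3.5, 0.2, 1.6], [3.6, 0.2, 1.5], [3.6, 0.2, 1.4], [3.7, 0.3, 1.3], [3.6, 0.2, 1.2], [3.7, 0.2, 1.1], [3.8, 0.2, 1.1], [3.7, 0.3, 0.9], [3.8, 0.2, 0.8], [3.8, 0.3, 0.8], [3.8, 0.2, 0.6], [3.8, 0.2, 0.6]] 1.4400000000000002
[[2.3, 0.2, 0.3], [2.3, 0.1, 0.2], [2.3, 0.2, 0.2], [2.4, 0.1, 0.2], [2.3, 0.2, 0.2], [2.3, 0.1, 0.1], [2.3, 0.2, 0.0], [2.3, 0.1, 0.1], [2.4, 0.1, 0.0], [2.3, 0.2, 0.0], [2.3, 0.1, -0.1], [2.3, 0.2, -0.1], [2.3, 0.1, -0.1], [2.3, 0.2, -0.2], [2.4, 0.1, -0.2], [2.3, 0.2, -0.2], [2.3, 0.1, -0.3], [2.3, 0.1, -0.3], [2.3, 0.2, -0.3], [2.2, 0.1, -0.4]] 1.74
[[2.3, 0.2, -0.4], [2.3, 0.1, -0.5], [2.3, 0.2, -0.4], [2.2, 0.1, -0.6], [2.3, 0.1, -0.5], [2.2, 0.2, -0.6], [2.3, 0.1, -0.6], [2.2, 0.2, -0.6], [2.2, 0.1, -0.7], [2.2, 0.1, -0.7], [2.2, 0.2, -0.8], [2.2, 0.1, -0.8], [2.2, 0.2, -0.8], [2.2, 0.1, -0.8], [2.1, 0.1, -0.9], [2.1, 0.2, -0.9], [2.2, 0.1, -0.9], [2.1, 0.1, -1.0], [2.1, 0.2, -1.0], [2.0, 0.1, -1.1]] 2.04
```

>>> {"method": "arm_command", "body": {"xyz": [[3.4, 0.2, 1.8], [3.5, 0.3, 1.6], [3.5, 0.2, 1.6], [3.6, 0.2, 1.5], [3.6, 0.2, 1.4], [3.7, 0.3, 1.3], [3.6, 0.2, 1.2], [0, 0, 0]], "spin": [0, 0, 0, 0, 0, 0, 0, 0]}}

```text
time: 9.25
tool_pos: [0.5913, -0.0208, 0.4044]
tool_rot: [3.14, 0.0, 1.634]
contact_force: [-0.7, 1.3, 3.4]
opening: 0.0113
grip_force: 12.0
```

>>> {"method": "arm_command", "body": {"xyz": [[3.7, 0.2, 1.1], [3.8, 0.2, 1.1], [3.7, 0.3, 0.9], [3.8, 0.2, 0.8], [0, 0, 0]], "spin": [0, 0, 0, 0, 0]}}

```text
time: 9.75
tool_pos: [0.6064, -0.0199, 0.4078]
tool_rot: [3.141, 0.0, 1.634]
contact_force: [-0.6, -0.3, 0.4]
opening: 0.0113
grip_force: 12.0
```

>>> {"method": "arm_command", "body": {"xyz": [[0, 0, 0], [0, 0, 0], [0, 0, 0]], "spin": [0, 0, 0], "jaw": -0.7}}

```text
time: 10.05
tool_pos: [0.6058, -0.0198, 0.4079]
tool_rot: [3.141, 0.0, 1.634]
contact_force: [1.3, -1.3, -0.9]
opening: 0.0136
grip_force: 0.4
```

>>> {"method": "arm_command", "body": {"xyz": [[0, 0, 0], [0, 0, 0], [0, 0, 0]], "spin": [0, 0, 0], "jaw": -0.63}}

```text
time: 10.35
tool_pos: [0.6058, -0.0198, 0.408]
tool_rot: [3.141, 0.0, 1.634]
contact_force: [1.0, 0.5, 0.4]
opening: 0.0172
grip_force: 0.3
```

```bash
cat > bar.py <<'E'
from h import *
import sys
c=cam('wrist'); s=observe(); P=cloud(c); T=np.array(s['tool_pos']); 
print('t',s['time'],'F',np.round(s['contact_force'],2),'T',np.round(T,4),'open',round(s['opening'],4))
x=T[:2]; ax=np.array([.998,.0625]); ay=np.array([-.0625,.998])
d=P[...,:2]-x; a=d@ax; b=d@ay; h=P[...,2]-(T[2]-.159)
k=(c['depth']>0)&(abs(a)<.03)&(b>.018)&(b<.048)&(h>-.03)&(h<.03)
q=a[k]; print(k.sum(),'bar rel along x mm: min %.1f med %.1f max %.1f'%(q.min()*1e3,np.median(q)*1e3,q.max()*1e3),'ztop',h[k].max()*1e3)
if len(sys.argv)>1: cv2.imwrite('pics/'+sys.argv[1],c['img'][:,:,::-1])
E
python3 bar.py b1.png
```

```text
t 10.4 F [ 1.02 -0.31  0.16] T [ 0.6058 -0.0198  0.408 ] open 0.0169
1495 bar rel along x mm: min -4.3 med 1.5 max 7.5 ztop 0.3765724413045124
```

View pics/b1.png

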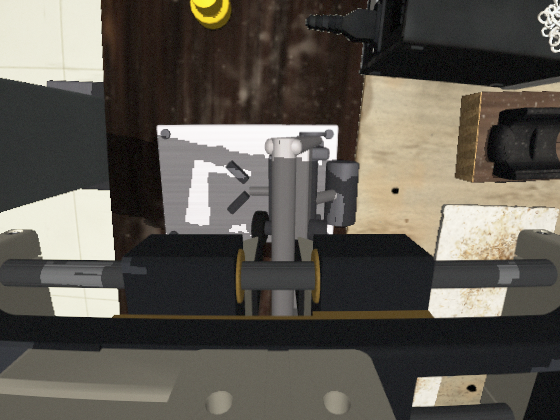

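The bar at column ~285 rests lightly on the rear finger, so the arm is past balance and follows the hand. I advance in chunks smaller than the slack and watch for the bar falling behind.

>>> {"method": "arm_command", "body": {"xyz": [[2.3, 0.1, -1], [2.3, 0.2, -1], [0, 0, 0]], "spin": [0, 0, 0]}}

```text
time: 10.7
tool_pos: [0.6107, -0.0194, 0.4057]
tool_rot: [3.142, -0.0, 1.634]
contact_force: [1.1, 0.2, 0.1]
opening: 0.0171
grip_force: 0.5
```

>>> {"method": "arm_command", "body": {"xyz": [[2.3, 0.2, 0], [2.3, 0.1, 0], [0, 0, 0]], "spin": [0, 0, 0]}}

```text
time: 11.0
tool_pos: [0.6153, -0.0192, 0.4059]
tool_rot: [3.141, -0.0, 1.634]
contact_force: [1.6, -0.5, -0.0]
opening: 0.017
grip_force: 0.5
```

```bash
python3 bar.py
```

```text
t 11.05 F [0.76 0.26 0.62] T [ 0.6152 -0.0192  0.4059] open 0.0173
1571 bar rel along x mm: min -4.0 med 1.7 max 7.8 ztop 4.346227304421441
```

>>> {"method": "arm_command", "body": {"xyz": [[2.3, 0.2, 0], [2, 0.1, 0], [0, 0, 0]], "spin": [0, 0, 0]}}

```text
time: 11.35
tool_pos: [0.6196, -0.0189, 0.406]
tool_rot: [3.141, 0.0, 1.634]
contact_force: [1.8, 0.0, 1.0]
opening: 0.0169
grip_force: 0.5
```

```bash
python3 bar.py
```

```text
t 11.4 F [ 1.   -0.89  1.08] T [ 0.6195 -0.0189  0.4059] open 0.0167
1590 bar rel along x mm: min -4.1 med 1.6 max 7.8 ztop 4.780672834540117
```

>>> {"method": "arm_command", "body": {"xyz": [[0, 0, 0], [0, 0, 0]], "spin": [0, 0], "jaw": -0.56}}

```text
time: 11.6
tool_pos: [0.6193, -0.0189, 0.4059]
tool_rot: [-3.142, 0.0, 1.634]
contact_force: [1.3, 0.5, 0.0]
opening: 0.0202
grip_force: 0.5
```

>>> {"method": "arm_command", "body": {"xyz": [[0, 0, 0], [0, 0, 0]], "spin": [0, 0], "jaw": -0.49}}

```text
time: 11.8
tool_pos: [0.6193, -0.0189, 0.406]
tool_rot: [3.141, 0.0, 1.634]
contact_force: [1.2, 0.1, 0.8]
opening: 0.0232
grip_force: 0.5
```

>>> {"method": "arm_command", "body": {"xyz": [[0, 0, 0], [0, 0, 0]], "spin": [0, 0], "jaw": -0.42}}

```text
time: 12.0
tool_pos: [0.6193, -0.0189, 0.406]
tool_rot: [3.141, 0.0, 1.634]
contact_force: [1.0, -0.3, 1.9]
opening: 0.0264
grip_force: 0.5
```

```bash
python3 bar.py
```

```text
t 12.05 F [ 1.53 -0.67  1.04] T [ 0.6193 -0.0189  0.406 ] open 0.0264
1595 bar rel along x mm: min 0.5 med 6.1 max 12.4 ztop 4.999248678834029
```

>>> {"method": "arm_command", "body": {"xyz": [[2.3, 0.1, 0], [2.3, 0.2, 0], [0, 0, 0]], "spin": [0, 0, 0]}}

```text
time: 12.35
tool_pos: [0.6243, -0.0186, 0.4059]
tool_rot: [3.141, 0.0, 1.634]
contact_force: [1.3, 0.4, 0.7]
opening: 0.0267
grip_force: 0.6
```

>>> {"method": "arm_command", "body": {"xyz": [[2.3, 0.1, 0], [2.3, 0.2, 0], [0, 0, 0]], "spin": [0, 0, 0]}}

```text
time: 12.65
tool_pos: [0.6288, -0.0183, 0.4058]
tool_rot: [3.141, 0.0, 1.634]
contact_force: [1.9, 0.3, 0.5]
opening: 0.0266
grip_force: 0.7
```

```bash
python3 bar.py
```

```text
t 12.7 F [ 0.99 -0.05  0.17] T [ 0.6287 -0.0183  0.4058] open 0.0269
1606 bar rel along x mm: min 0.7 med 6.2 max 12.7 ztop 5.434045049030417
```

>>> {"method": "arm_command", "body": {"xyz": [[2.2, 0.1, 0], [2.2, 0.2, -0.1], [0, 0, 0]], "spin": [0, 0, 0]}}

```text
time: 13.0
tool_pos: [0.6332, -0.018, 0.4057]
tool_rot: [3.141, 0.0, 1.634]
contact_force: [2.2, -0.2, -0.8]
opening: 0.0266
grip_force: 0.7
```

>>> {"method": "arm_command", "body": {"xyz": [[2.2, 0.1, -0.2], [2.2, 0.2, -0.2], [0, 0, 0]], "spin": [0, 0, 0]}}

```text
time: 13.3
tool_pos: [0.6376, -0.0177, 0.4054]
tool_rot: [3.141, 0.0, 1.634]
contact_force: [1.6, -1.0, 0.6]
opening: 0.0269
grip_force: 0.7
```

>>> {"method": "arm_command", "body": {"xyz": [[2.1, 0.1, -0.2], [1.5, 0.1, -0.2], [0, 0, 0]], "spin": [0, 0, 0]}}

```text
time: 13.6
tool_pos: [0.6411, -0.0175, 0.4051]
tool_rot: [3.141, 0.0, 1.634]
contact_force: [1.6, -0.2, 0.4]
opening: 0.0266
grip_force: 0.8
```

>>> {"method": "arm_command", "body": {"xyz": [[2.2, 0.1, -0.2], [2.2, 0.2, -0.3], [0, 0, 0]], "spin": [0, 0, 0]}}

```text
time: 13.9
tool_pos: [0.6456, -0.0172, 0.4045]
tool_rot: [3.141, 0.0, 1.634]
contact_force: [0.8, -0.8, 0.9]
opening: 0.0267
grip_force: 0.8
```

>>> {"method": "arm_command", "body": {"xyz": [[2.2, 0.1, -0.3], [2.2, 0.2, -0.3], [0, 0, 0]], "spin": [0, 0, 0]}}

```text
time: 14.2
tool_pos: [0.65, -0.0169, 0.4038]
tool_rot: [3.141, 0.0, 1.634]
contact_force: [2.4, 0.5, -0.0]
opening: 0.0269
grip_force: 0.8
```

>>> {"method": "arm_command", "body": {"xyz": [[2.1, 0.1, -0.3], [1.5, 0.1, -0.3], [0, 0, 0]], "spin": [0, 0, 0]}}

```text
time: 14.5
tool_pos: [0.6535, -0.0167, 0.4033]
tool_rot: [3.141, 0.0, 1.634]
contact_force: [2.2, -1.0, 0.6]
opening: 0.0266
grip_force: 0.8
```

>>> {"method": "arm_command", "body": {"xyz": [[2.2, 0.1, -0.3], [2.2, 0.2, -0.3], [0, 0, 0]], "spin": [0, 0, 0]}}

```text
time: 14.8
tool_pos: [0.658, -0.0164, 0.4025]
tool_rot: [3.142, -0.0, 1.634]
contact_force: [1.5, -0.6, -0.9]
opening: 0.0266
grip_force: 0.8
```

>>> {"method": "arm_command", "body": {"xyz": [[2.2, 0.1, -0.4], [2.2, 0.2, -0.4], [0, 0, 0]], "spin": [0, 0, 0]}}

```text
time: 15.1
tool_pos: [0.6624, -0.016, 0.4018]
tool_rot: [3.141, -0.0, 1.634]
contact_force: [1.6, 0.5, -1.2]
opening: 0.0263
grip_force: 0.8
```

>>> {"method": "arm_command", "body": {"xyz": [[2.1, 0.1, -0.4], [1.5, 0.1, -0.4], [0, 0, 0]], "spin": [0, 0, 0]}}

```text
time: 15.4
tool_pos: [0.6659, -0.0158, 0.4011]
tool_rot: [3.141, -0.0, 1.634]
contact_force: [1.3, 0.2, -1.3]
opening: 0.0267
grip_force: 0.8
```

```bash
python3 bar.py
```

```text
t 15.45 F [ 1.23  0.08 -1.52] T [ 0.6658 -0.0158  0.4011] open 0.0269
1574 bar rel along x mm: min 0.7 med 6.3 max 12.4 ztop 6.250307391692244
```

>>> {"method": "arm_command", "body": {"xyz": [[2.2, 0.1, -0.5], [2.2, 0.2, -0.5], [0, 0, 0]], "spin": [0, 0, 0]}}

```text
time: 15.75
tool_pos: [0.6704, -0.0156, 0.4]
tool_rot: [3.141, 0.0, 1.634]
contact_force: [1.4, -0.5, 0.3]
opening: 0.0267
grip_force: 0.9
```

>>> {"method": "arm_command", "body": {"xyz": [[2.2, 0.1, -0.6], [2.2, 0.2, -0.6], [0, 0, 0]], "spin": [0, 0, 0]}}

```text
time: 16.05
tool_pos: [0.6748, -0.0153, 0.3988]
tool_rot: [3.141, 0.0, 1.634]
contact_force: [1.0, 0.5, -0.5]
opening: 0.0267
grip_force: 0.9
```

>>> {"method": "arm_command", "body": {"xyz": [[2.1, 0.1, -0.6], [1.5, 0.1, -0.4], [0, 0, 0]], "spin": [0, 0, 0]}}

```text
time: 16.35
tool_pos: [0.6783, -0.0151, 0.3978]
tool_rot: [3.141, 0.0, 1.634]
contact_force: [3.0, 0.2, -1.2]
opening: 0.0266
grip_force: 0.9
```

>>> {"method": "arm_command", "body": {"xyz": [[2.2, 0.1, -0.6], [2.2, 0.2, -0.7], [0, 0, 0]], "spin": [0, 0, 0]}}

```text
time: 16.65
tool_pos: [0.6828, -0.0148, 0.3965]
tool_rot: [3.141, 0.0, 1.634]
contact_force: [1.6, 0.4, -0.7]
opening: 0.0269
grip_force: 1.0
```

>>> {"method": "arm_command", "body": {"xyz": [[2.2, 0.1, -0.8], [2.2, 0.2, -0.8], [0, 0, 0]], "spin": [0, 0, 0]}}

```text
time: 16.95
tool_pos: [0.687, -0.0145, 0.3948]
tool_rot: [-3.141, -0.0, 1.634]
contact_force: [1.5, 0.5, 0.5]
opening: 0.027
grip_force: 0.3
```

>>> {"method": "arm_command", "body": {"xyz": [[2.1, 0.1, -0.8], [1.5, 0.1, -0.5], [0, 0, 0]], "spin": [0, 0, 0]}}

```text
time: 17.25
tool_pos: [0.6906, -0.0143, 0.3936]
tool_rot: [-3.141, -0.0, 1.634]
contact_force: [-0.6, -0.6, -1.3]
opening: 0.0264
grip_force: 0.0
```

```bash
python3 bar.py
```

```text
t 17.3 F [-0.23 -0.17 -0.43] T [ 0.6905 -0.0143  0.3936] open 0.0268
1625 bar rel along x mm: min -2.7 med 2.8 max 9.0 ztop 8.01024780721868
```

The rear pad force dropped from 1.0 to 0 and the bar fell 3.5 mm behind the finger. The arm has come to rest on its stop at about 1.93 rad. I go straight up and clear, then to the die.

>>> {"method": "arm_command", "body": {"xyz": [[1, 0, 0], [0, 0, 6], [0, 0, 12], [0, 0, 12], [0, 0, 12], [0, 0, 12], [0, 0, 6], [0, 0, 0]], "spin": [0, 0, 0, 0, 0, 0, 0, 0]}}

```text
time: 18.1
tool_pos: [0.6915, -0.0143, 0.4552]
tool_rot: [3.139, 0.0, 1.634]
contact_force: [-0.4, -0.1, 0.5]
opening: 0.0266
grip_force: 0.0
```

```bash
python3 bar.py
```

```text
t 18.15 F [ 0.12  0.83 -0.02] T [ 0.6915 -0.0143  0.4541] open 0.0265Traceback (most recent call last):
  File "bar.py", line 8, in <module>
    q=a[k]; print(k.sum(),'bar rel along x mm: min %.1f med %.1f max %.1f'%(q.min()*1e3,np.median(q)*1e3,q.max()*1e3),'ztop',h[k].max()*1e3)
                                                                            ~~~~~^^
    return umr_minimum(a, axis, None, out, keepdims, initial, where)
ValueError: zero-size array to reduction operation minimum which has no identity
```

>>> {"method": "arm_command", "body": {"xyz": [[-12.5, 24.5, 0], [-12.5, 24.5, 0], [-12.5, 24.5, 0], [-12.5, 24.5, 0], [-12.5, 24.5, 0], [-12.5, 24.5, 0], [-12.5, 24.5, 0], [-12.5, 24.5, 0], [-12.5, 24.5, -10], [-12.5, 24.5, -20], [-12.5, 24.5, -20], [-13, 23.5, -20], [0, 0, -24], [0, 0, -24], [0, 0, -24], [0, 0, -22], [0, 0, 0], [0, 0, 0]], "spin": [-7.5, -7.5, -7.5, -7.5, -7.5, -7.5, -7.5, -7.5, -7.5, -7.5, -7.5, -7.5, 0, 0, 0, 0, 0, 0], "jaw": 0.3}}

```text
time: 19.95
tool_pos: [0.541, 0.2787, 0.2896]
tool_rot: [3.141, 0.001, 0.063]
contact_force: [-0.4, 0.5, -0.2]
opening: 0.0598
grip_force: 0.0
```

```bash
python3 - <<'E'
from h import *
s=observe(); T=s['tool_pos']; print(T,s['tool_rot'],s['opening'])
for n in('wrist','top'):
    c=cam(n); np.savez(n+'2.npz',**c); cv2.imwrite(f'pics/{n}2.png',c['img'][:,:,::-1])
    P=cloud(c); k=(c['depth']>0)&(np.hypot(P[...,0]-.541,P[...,1]-.279)<.035)
    for a,b in((.004,.0225),(.026,.06)):
        g=k&(P[...,2]>a)&(P[...,2]<b)
        if g.sum()>5: print(n,g.sum(),cv2.minEnclosingCircle((P[g][:,:2]*1000).astype(np.float32)),P[g].max(0))
E
```

```text
[0.54102469 0.27871805 0.28962728] [3.14121656e+00 1.06037157e-03 6.27557025e-02] 0.05981010899629547
wrist 615 ((540.1105346679688, 279.8392028808594), 21.363889694213867) [0.56072515 0.30050236 0.02248655]
wrist 1287 ((539.5257568359375, 279.7018127441406), 14.970157623291016) [0.55445139 0.29416187 0.0514609 ]
```

View pics/wrist2.png

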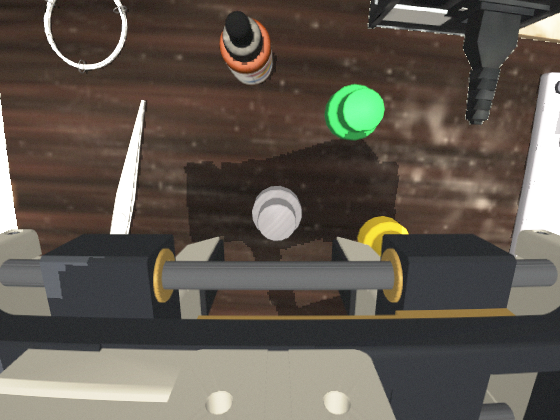

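The grey die at (277,212) is between the fingers, and the yellow look-alike at (383,235) is clear. I descend and grip the neck.

>>> {"method": "arm_command", "body": {"xyz": [[-1, 1, -17], [0, 0, -17], [0, 0, -17], [0, 0, -17], [0, 0, -12], [0, 0, -5.5], [0, 0, 0]], "spin": [0, 0, 0, 0, 0, 0, 0]}}

```text
time: 20.75
tool_pos: [0.5401, 0.2797, 0.2042]
tool_rot: [3.141, 0.0, 0.063]
contact_force: [-0.2, -0.2, 0.7]
opening: 0.0594
grip_force: 0.0
```

>>> {"method": "arm_command", "body": {"xyz": [[0, 0, 0], [0, 0, 0], [0, 0, 0], [0, 0, 0], [0, 0, 0], [0, 0, 0]], "spin": [0, 0, 0, 0, 0, 0], "jaw": -1, "squeeze": 30}}

```text
time: 21.35
tool_pos: [0.5401, 0.2797, 0.2046]
tool_rot: [3.142, -0.0, 0.063]
contact_force: [-1.1, -1.3, 2.7]
opening: 0.0292
grip_force: 30.0
```

>>> {"method": "arm_command", "body": {"xyz": [[0, 0, 5], [0, 0, 15], [0, 0, 20], [0, 0, 10], [0, 0, 0]], "spin": [0, 0, 0, 0, 0]}}

```text
time: 21.85
tool_pos: [0.5403, 0.2799, 0.2556]
tool_rot: [-3.141, -0.003, 0.063]
contact_force: [-0.8, -0.4, -2.9]
opening: 0.029
grip_force: 29.9
```

>>> {"method": "arm_command", "body": {"xyz": [[0, 0, 20], [0, -10, 24], [-3, -30, 0], [-4, -35, 0], [-4, -35, 0], [-4, -35, 0], [-4, -35, 0], [-4, -35, 0], [-4, -35, 0], [-4, -30, 0], [-4, -24.7, -20], [0, 0, -20], [0, 0, -10], [0, 0, 0], [0, 0, 0]], "spin": [0, 0, 0, 0, 0, 0, 0, 0, 0, 0, 0, 0, 0, 0, 0]}}

```text
time: 23.35
tool_pos: [0.5052, -0.0245, 0.2483]
tool_rot: [-3.142, 0.0, 0.064]
contact_force: [0.1, 0.3, -3.0]
opening: 0.0287
grip_force: 29.9
```

```bash
python3 - <<'E'
from h import *
s=observe(); T=s['tool_pos']; print(s['time'],T,s['tool_rot'],s['contact_force'])
c=cam('wrist'); np.savez('wrist3.npz',**c); cv2.imwrite('pics/wrist3.png',c['img'][:,:,::-1])
c=cam('top'); np.savez('top3.npz',**c)
E
```

```text
23.35 [ 0.50522453 -0.02450967  0.24829186] [-3.14155850e+00  1.69542043e-04  6.35871192e-02] [ 0.1376523   0.32049246 -3.0165747 ]
```

View pics/wrist3.png

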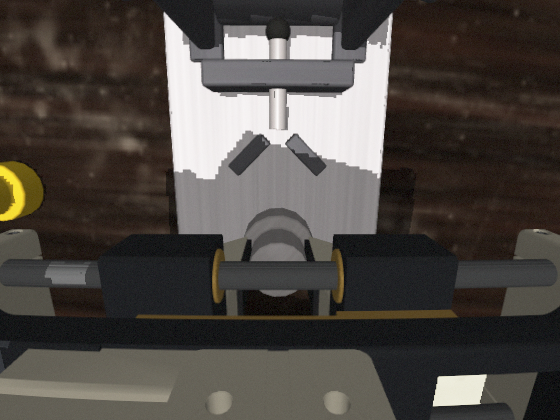

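The die at column ~279 is centred on the V (walls at (230–268) and (288–326), centre ~278). I lower it onto the plate in front of the nest.

```bash
python3 - <<'E'
from h import *
c=dict(np.load('wrist3.npz')); P=cloud(c); R=np.array([[.998,.0625],[-.0625,.998]])
k=(P[...,2]>.022)&(P[...,2]<.034); k[:120]=0;k[185:]=0;k[:,:215]=0;k[:,340:]=0
L=k.copy();L[:,278:]=0;Rr=k&~L
for n,g in(('L',L),('R',Rr)):
    q=(P[g][:,:2]*1000)@R.T
    r=cv2.minAreaRect(q.astype(np.float32)); print(n,g.sum(),r,P[g][:,2].mean())
print('tool in jig axes',R@[505.2,-24.5])
E
```

```text
L 714 ((554.1461181640625, -36.40038299560547), (9.892372131347656, 30.046125411987305), 44.36676025390625) 0.027707509214431734
R 708 ((553.8721923828125, -74.08000946044922), (29.801494598388672, 10.081960678100586), 44.673397064208984) 0.027774308941015523
tool in jig axes [502.65835 -56.026  ]
```

>>> {"method": "arm_command", "body": {"xyz": [[0, 0, -12], [0, 0, -12], [0, 0, -5], [0, 0, -1], [0, 0, 0]], "spin": [0, 0, 0, 0, 0]}}

```text
time: 23.95
tool_pos: [0.505, -0.025, 0.2179]
tool_rot: [-3.142, 0.001, 0.063]
contact_force: [0.3, -0.4, -3.0]
opening: 0.0292
grip_force: 29.9
```

>>> {"method": "arm_command", "body": {"xyz": [[0, 0, -0.6], [0, 0, -0.5], [0, 0, 0]], "spin": [0, 0, 0]}}

```text
time: 24.25
tool_pos: [0.5051, -0.025, 0.2173]
tool_rot: [3.141, -0.0, 0.063]
contact_force: [-0.8, 0.4, -2.4]
opening: 0.0292
grip_force: 29.9
```

>>> {"method": "arm_command", "body": {"xyz": [[4, 0.8, 0], [6, 0.9, 0], [6, 0.5, 0], [6, 0.4, 0], [4, 0.2, 0], [2, 0.2, 0], [0, 0, 0]], "spin": [0, 0, 0, 0, 0, 0, 0]}}

```text
time: 24.95
tool_pos: [0.5332, -0.022, 0.217]
tool_rot: [3.142, 0.0, 0.063]
contact_force: [-0.8, -0.6, -4.2]
opening: 0.0292
grip_force: 29.9
```

>>> {"method": "arm_command", "body": {"xyz": [[0, 0, -0.3], [0, 0, 0]], "spin": [0, 0]}}

```text
time: 25.15
tool_pos: [0.5328, -0.022, 0.2167]
tool_rot: [-3.142, 0.001, 0.063]
contact_force: [-0.2, 0.2, -2.8]
opening: 0.0289
grip_force: 29.9
```

>>> {"method": "arm_command", "body": {"xyz": [[0, 0, -0.3], [0, 0, 0]], "spin": [0, 0]}}

```text
time: 25.35
tool_pos: [0.5329, -0.022, 0.2166]
tool_rot: [3.141, 0.0, 0.063]
contact_force: [-0.5, 0.1, -2.0]
opening: 0.0291
grip_force: 30.0
```

>>> {"method": "arm_command", "body": {"xyz": [[0, 0, -0.3], [0, 0, 0]], "spin": [0, 0]}}

```text
time: 25.55
tool_pos: [0.5329, -0.022, 0.2166]
tool_rot: [3.141, 0.0, 0.063]
contact_force: [-2.5, -0.2, 2.8]
opening: 0.0288
grip_force: 30.0
```

>>> {"method": "arm_command", "body": {"xyz": [[1, 0.1, 0.2], [1, 0.1, 0], [0.8, 0, 0], [0, 0, 0]], "spin": [0, 0, 0, 0]}}

```text
time: 25.95
tool_pos: [0.5357, -0.0218, 0.2166]
tool_rot: [3.142, 0.0, 0.063]
contact_force: [-4.6, -0.2, 5.5]
opening: 0.0292
grip_force: 30.1
```

>>> {"method": "arm_command", "body": {"xyz": [[0.5, 0, 0], [0, 0, 0]], "spin": [0, 0]}}

```text
time: 26.15
tool_pos: [0.536, -0.0218, 0.2167]
tool_rot: [-3.142, 0.001, 0.063]
contact_force: [-5.9, -0.3, 6.7]
opening: 0.0288
grip_force: 30.1
```

>>> {"method": "arm_command", "body": {"xyz": [[0.5, 0, 0], [0, 0, 0]], "spin": [0, 0]}}

```text
time: 26.35
tool_pos: [0.5366, -0.0218, 0.2167]
tool_rot: [3.142, 0.0, 0.063]
contact_force: [-4.6, 0.6, 6.3]
opening: 0.0288
grip_force: 30.1
```

>>> {"method": "arm_command", "body": {"xyz": [[0, 0, 0.3], [0, 0, 0]], "spin": [0, 0]}}

```text
time: 26.55
tool_pos: [0.537, -0.0218, 0.2166]
tool_rot: [3.141, -0.001, 0.063]
contact_force: [-1.3, -0.0, 0.4]
opening: 0.0289
grip_force: 30.0
```

>>> {"method": "arm_command", "body": {"xyz": [[0.5, 0, 0], [0, 0, 0]], "spin": [0, 0]}}

```text
time: 26.75
tool_pos: [0.5374, -0.0218, 0.2166]
tool_rot: [3.142, -0.0, 0.063]
contact_force: [-1.8, -0.1, 0.0]
opening: 0.0288
grip_force: 30.0
```

>>> {"method": "arm_command", "body": {"xyz": [[0.4, 0, 0], [0, 0, 0]], "spin": [0, 0]}}

```text
time: 26.95
tool_pos: [0.5378, -0.0218, 0.2166]
tool_rot: [3.142, -0.0, 0.063]
contact_force: [-1.3, 1.1, -0.0]
opening: 0.0291
grip_force: 30.0
```

>>> {"method": "arm_command", "body": {"xyz": [[0.4, 0, 0], [0, 0, 0]], "spin": [0, 0]}}

```text
time: 27.15
tool_pos: [0.5383, -0.0218, 0.2166]
tool_rot: [3.141, -0.0, 0.063]
contact_force: [-1.2, 0.8, -1.1]
opening: 0.0291
grip_force: 30.0
```

>>> {"method": "arm_command", "body": {"xyz": [[0.4, 0, 0], [0, 0, 0]], "spin": [0, 0]}}

```text
time: 27.35
tool_pos: [0.5385, -0.0218, 0.2166]
tool_rot: [3.142, 0.0, 0.063]
contact_force: [-0.5, 0.0, -1.9]
opening: 0.029
grip_force: 30.0
```

>>> {"method": "arm_command", "body": {"xyz": [[0.4, 0, 0], [0, 0, 0]], "spin": [0, 0]}}

```text
time: 27.55
tool_pos: [0.5388, -0.0218, 0.2167]
tool_rot: [3.142, 0.001, 0.063]
contact_force: [-2.4, -0.5, -0.7]
opening: 0.029
grip_force: 30.0
```

>>> {"method": "arm_command", "body": {"xyz": [[0.4, 0, 0], [0, 0, 0]], "spin": [0, 0]}}

```text
time: 27.75
tool_pos: [0.539, -0.0218, 0.2167]
tool_rot: [3.142, 0.001, 0.063]
contact_force: [-3.8, -0.9, 1.4]
opening: 0.029
grip_force: 30.0
```

>>> {"method": "arm_command", "body": {"xyz": [[0.4, 0, 0], [0, 0, 0]], "spin": [0, 0]}}

```text
time: 27.95
tool_pos: [0.5393, -0.0218, 0.2168]
tool_rot: [-3.142, 0.002, 0.063]
contact_force: [-4.8, -0.8, 2.9]
opening: 0.0294
grip_force: 30.0
```

>>> {"method": "arm_command", "body": {"xyz": [[0.3, 0, 0], [0, 0, 0]], "spin": [0, 0]}}

```text
time: 28.15
tool_pos: [0.5394, -0.0218, 0.2168]
tool_rot: [-3.141, 0.002, 0.063]
contact_force: [-7.0, -0.9, 3.5]
opening: 0.029
grip_force: 30.0
```

>>> {"method": "arm_command", "body": {"xyz": [[0.4, 0, 0.1], [0, 0, 0], [0, 0, 0]], "spin": [0, 0, 0]}}

```text
time: 28.45
tool_pos: [0.5396, -0.0218, 0.2168]
tool_rot: [-3.141, 0.003, 0.063]
contact_force: [-6.6, -2.1, 3.0]
opening: 0.0292
grip_force: 30.0
```

>>> {"method": "arm_command", "body": {"xyz": [[0.4, 0, 0.1], [0, 0, 0], [0, 0, 0]], "spin": [0, 0, 0]}}

```text
time: 28.75
tool_pos: [0.5398, -0.0218, 0.2168]
tool_rot: [-3.141, 0.004, 0.063]
contact_force: [-7.8, -1.4, 3.7]
opening: 0.0291
grip_force: 30.0
```

>>> {"method": "arm_command", "body": {"xyz": [[0.5, 0, 0.1], [0, 0, 0], [0, 0, 0]], "spin": [0, 0, 0]}}

```text
time: 29.05
tool_pos: [0.5401, -0.0218, 0.2169]
tool_rot: [-3.141, 0.004, 0.063]
contact_force: [-9.2, -1.2, 3.9]
opening: 0.0291
grip_force: 30.1
```

>>> {"method": "arm_command", "body": {"xyz": [[0.5, 0, 0.1], [0, 0, 0], [0, 0, 0], [0, 0, 0]], "spin": [0, 0, 0, 0]}}

```text
time: 29.45
tool_pos: [0.5403, -0.0218, 0.2169]
tool_rot: [-3.141, 0.005, 0.063]
contact_force: [-9.9, -1.9, 5.3]
opening: 0.0293
grip_force: 30.1
```

```bash
cat > chk.py <<'E'
from h import *
s=observe(); R=np.array([[.998,.0625],[-.0625,.998]])
print(s['time'],s['contact_force'],s['tool_pos'],s['tool_rot'])
c=cam('wrist'); np.savez('wrist4.npz',**c); cv2.imwrite('pics/wrist4.png',c['img'][:,:,::-1]); P=cloud(c)
T=s['tool_pos'][:2]; rel=(P[...,:2]-T)@R.T*1000
k=(P[...,2]>.024)&(P[...,2]<.0335)&(np.hypot(rel[...,0],rel[...,1])<60)
n,l,st,ce=cv2.connectedComponentsWithStats(k.astype(np.uint8))
for i in range(1,n):
    if st[i,4]>60: g=l==i; print(st[i],cv2.minAreaRect(rel[g].astype(np.float32)),P[g][:,2].mean(), cv2.minEnclosingCircle(rel[g].astype(np.float32)))
E
python3 chk.py
```

```text
29.45 [-9.85429566 -1.85192847  5.25068454] [ 0.54034552 -0.02182231  0.2169224 ] [-3.14120806  0.00525726  0.06322608]
[ 223  194  110   46 2323] ((16.494932174682617, 0.3673591613769531), (26.332109451293945, 63.597625732421875), 0.12917877733707428) 0.028491900114474004 ((8.931976318359375, 0.35030460357666016), 31.807836532592773)
```

View pics/wrist4.png

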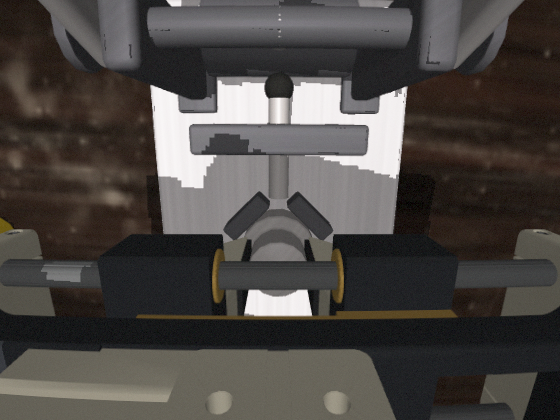

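The die's foot sits between both V walls, centred at about (279,235).

>>> {"method": "arm_command", "body": {"xyz": [[0.5, 0, 0.1], [0, 0, 0], [0.5, 0, 0.1], [0, 0, 0], [0, 0, 0], [0, 0, 0]], "spin": [0, 0, 0, 0, 0, 0]}}

```text
time: 30.1
tool_pos: [0.5408, -0.0218, 0.217]
tool_rot: [-3.141, 0.007, 0.063]
contact_force: [-12.9, -2.0, 7.6]
opening: 0.0289
grip_force: 30.1
```

>>> {"method": "arm_command", "body": {"xyz": [[-0.7, 0, 0], [-0.6, 0, 0], [0, 0, 0]], "spin": [0, 0, 0]}}

```text
time: 30.4
tool_pos: [0.5402, -0.0218, 0.2169]
tool_rot: [-3.141, 0.005, 0.063]
contact_force: [-8.1, -1.0, 3.4]
opening: 0.0293
grip_force: 30.0
```

>>> {"method": "arm_command", "body": {"xyz": [[-0.5, 0, 0], [-0.4, 0, 0], [0, 0, 0]], "spin": [0, 0, 0]}}

```text
time: 30.7
tool_pos: [0.5398, -0.0218, 0.2169]
tool_rot: [-3.141, 0.003, 0.063]
contact_force: [-6.7, -2.3, 0.5]
opening: 0.029
grip_force: 30.0
```

>>> {"method": "arm_command", "body": {"xyz": [[0, 0, 0], [0, 0, 0], [0, 0, 0], [0, 0, 0], [0, 0, 0]], "spin": [0, 0, 0, 0, 0], "jaw": 0.1}}

```text
time: 31.2
tool_pos: [0.5408, -0.0218, 0.2175]
tool_rot: [3.141, -0.001, 0.063]
contact_force: [0.3, -0.6, -0.3]
opening: 0.0506
grip_force: 0.0
```

>>> {"method": "arm_command", "body": {"xyz": [[0, 0, 8], [0, 0, 20], [-10, 0, 25], [-15, 0, 25], [-15, 0, 0], [0, 0, 0], [0, 0, 0]], "spin": [0, 0, 0, 0, 0, 0, 0]}}

```text
time: 31.9
tool_pos: [0.5008, -0.0218, 0.2957]
tool_rot: [3.141, -0.001, 0.063]
contact_force: [0.1, 0.7, 0.7]
opening: 0.0507
grip_force: 0.0
```

```bash
cat > chk2.py <<'E'
from h import *
s=observe(); R=np.array([[.998,.0625],[-.0625,.998]]); print(s['time'],s['contact_force'],s['tool_pos'])
c=cam('wrist'); np.savez('wrist5.npz',**c); cv2.imwrite('pics/wrist5.png',c['img'][:,:,::-1]); P=cloud(c)
q=P[...,:2]@R.T*1000; d=q-[535.2,-55.24]; Z=P[...,2]
f=lambda k:cv2.minEnclosingCircle(d[k].astype(np.float32))
near=np.hypot(d[...,0],d[...,1])<24
print('neck/top',f(near&(Z>.042)&(Z<.075)),(near&(Z>.042)).sum(), Z[near].max())
k=(Z>.0235)&(Z<.0315)&(d[...,0]>0)&(d[...,0]<40)&(abs(d[...,1])<36)&(np.hypot(d[...,0],d[...,1])>23.5)
for sg in(1,-1):
    g=k&(sg*d[...,1]>0); print('wall',g.sum(),cv2.minAreaRect(d[g].astype(np.float32)))
E
python3 chk2.py
```

```text
31.9 [0.06361671 0.71618627 0.68731921] [ 0.50084565 -0.02182337  0.29570833]
neck/top ((0.07128693908452988, 0.1008964329957962), 14.933473587036133) 18567 0.23503745789022468
wall 436 ((18.965251922607422, 18.770837783813477), (9.58317756652832, 29.559450149536133), 44.22742462158203)
wall 438 ((18.78827476501465, -18.84906768798828), (29.98655128479004, 10.05618953704834), 44.65830612182617)
```

View pics/wrist5.png

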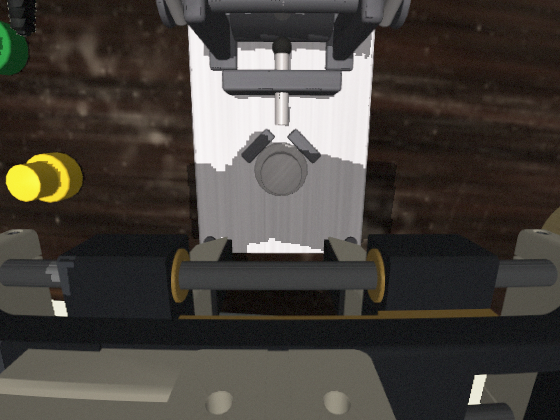

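The die stands at (281,172), within about 0.2 mm of home and touching both walls. The gripper is clear, so I hand in.

```bash
python3 -c "
from cell import *
print(hand_in())"
```

```text
the job is handed in; nothing more can be done
None
```

The job is handed in: the hold-down arm rests open on its stop at about 1.93 rad, the die measured within about 0.2 mm of the V-nest's home point after a push of up to about 13 N at the wrist, and the gripper is clear; the hand-in gave no verdict.

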